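# Stow the dish of loose hardware in the pinned parts crate

## Robot

A 6-joint arm with a two-finger parallel gripper is mounted at the origin on the work surface. World frame = base frame: x ahead of the robot, y to its left, z up, the work surface at z = 0. Lengths are in m, angles in rad, forces in N, time in s.
With the tool pointing down it reaches from about 0.35 to 0.775 m from the base axis. Payload 7.3 kg.
Tool frame: the origin (TCP) lies between the finger pads; the fingertips stand 8 mm ahead of it and the grasp point (between the pads) lies 11 mm behind it (robot.nose_length is the distance from the TCP to the fingertips, in m); z points along the fingers, y is the line along which they close (so a half turn about z gives the same grasp; the last joint's range is limited). The gripper opens to 92 mm and grips with 3 to 60 N. Pads are 19 mm wide; open, the fingers measure 130 mm over their backs; the gripper's body (75 mm by 190 mm) begins 47 mm behind the grasp point.
Start: joints at [1.193, 0.342, 1.524, -0, 1.275, -0.146], TCP at [0.121, 0.511, 0.235] pointing down, gripper open.
Joint ranges: [-2.53, 2.53], [-0.77, 2.02], [0.04, 2.7], [-1, 4.14], [0.28, 2.66], [-3.11, 3.11]. Speed limits (rad/s): [2.57, 2.57, 3.14, 3.14, 3.14, 3.14].

## Interface

Orientations are given as [roll, pitch, yaw] about the fixed x, y, z axes, in that order (R = Rz(yaw) Ry(pitch) Rx(roll)).
In Python, from cell import robot gives the robot as it stands. The module is installed in compiled form; this text tells all that it offers.
- The arm moves only by the shell command python3 -m jog 'ROWS' [FORCE]. ROWS is JSON, a list that holds one entry, the list of rows, each a list of 5 numbers: the gripper's target within -1 to 1 (fully open at 1, half-way at 0, shut at -1), then the shift along the tool's x, y, z in m, then the turn about the tool's z in rad. A call has 1 to 5 rows; each row is the pose to reach, as a shift and turn from the pose commanded when the call began, along the tool's axes at that moment; what a row does not reach only later rows make up. A row lasts 1/12 s, in which the tool goes at most 41.7 mm and 7.16 degrees, less where a joint would pass 70% of its speed; a pose out of reach is approached as far as the arm can. A call with a gripper value outside its range is refused whole. The fingers move at their own pace and stop on an object; FORCE is the grip in N (left out, the last holds). Time passes only in rows, so rows that repeat a pose let the fingers close. It gives the time, the measured TCP pose, the force, the opening and the grip force at its end, in the units of the state.
- robot.observe(): the state, without advancing time (a new reading comes with each control period).
- robot.read_camera(name): name is "scene" or "top" or "wrist"; returns the picture (384x512x3 uint8, red, green, blue); there is no depth.
- robot.camera_model(name): a dict with "camera_matrix" (3x3 intrinsics, pixels), "position" and "attitude" of the camera in the world; the wrist camera has in their place "mount" (4x4, takes a point from camera to tool coordinates, whose origin is the TCP and whose axes are the flange's). Camera axes: x right, y down, z forward; pixel columns grow to the right and rows downward; lengths in m; the calibration is good to about 2 mm. The wrist camera is an equidistant fisheye: a pixel r from the principal point sees the ray r / f radians off the axis. A picture is of the moment at which its call begins: read the wrist's pose just before it. camera_model takes no time and is no camera call.
- robot.hand_in(): hands the job in; it is judged then, once.
The state is a dict: "time": time; "qpos": joint angles; "qvel": joint speeds; "joint_efforts": joint torques, N m; "tool_pos": TCP position; "tool_rot": TCP orientation; "contact_force": force on the tool from outside, world axes, zero at the start; "torque": the same for the moment, N m; "opening": finger opening in m; "grip_force": force on a finger pad.
Only numpy, scipy, OpenCV 4.12 (cv2) and the standard library are available. Lean on these libraries where they do the work, as an engineer would, in place of code of your own. Each camera call takes 0.05 s, during which the arm holds its last target. There are 200 camera calls.

## Task

Put the dish of loose bushes and bolts away in the parts crate: draw the retaining pin out of the staple and lay it on the bench, then lift the lid off and lay it flat, handle up, on the bench beside the crate. Then carry the dish level by its handle and set it down gently in the middle of the crate's floor, without spilling any of the hardware. Leave the pulleys and tools where they are.

Things in the scene. Friction and masses are not known exactly. Their poses are not given: they have to be found in the camera images.
- crate: Grey steel parts crate, fixed to the bench: 175 (its x) x 160 (its y) x 90 mm high, walls and floor 5 mm, inner space 165 x 150 mm, empty. Origin: centre of its underside, on the bench. Its -x face is the front, which carries the staple. It starts closed by the lid lying on its rim.
- crate_floor (a point): Centre of the crate's inner floor, 5 mm above the bench; axes as the crate's.
- staple (a point): Middle of the eye (14 mm wide and high, 16 mm deep) of the steel staple on the outside of the crate's front wall, 97.5 mm in front of the crate's centre, 100 mm above the bench. The pin passes through it along the crate's x. It reaches 106 mm in front of the crate's centre and 114 mm above the bench.
- pin: Retaining pin, 50 g: steel shaft 8 mm diameter, 59 mm long, with a coaxial black grip 18 mm diameter, 34 mm long (23 mm flange at its outer end). Origin: mid-grip, on the axis; x runs to the tail. It starts level through the staple, grip 126 mm in front of the crate's centre, 100 mm up, tail lying over the lid. It slides out freely towards the crate's -x; 80 mm of pull clears staple and lid.
- pin_tail (a point): Tip of the pin's shaft, 76 mm from the pin's origin along its x.
- lid: Loose grey lid, about 350 g, 175 x 160 x 6 mm, aligned with the crate. Origin: centre of the plate's underside, at rim height (90 mm) when on the crate; two strips below it (5 mm deep) locate it inside the walls with some 5 mm of play; laid flat on the bench the origin is 5 mm high.
- lid_handle (a point): Middle of the lid's bar handle, 40 mm above the plate's underside, over its centre. The bar is 100 mm long along the lid's x, 12 mm wide (y) and 12 mm high, clear beneath for 28 mm.
- dish: Open rectangular steel hardware dish, about 300 g empty (mass varies), 116 (its x) x 84 (its y) x 28 mm high, walls and floor 3 mm, standing on the bench with three bushes and two bolts loose in it. Origin: centre of its underside.
- dish_handle (a point): Middle of the dish's fixed bar handle, 61 mm above the dish's underside. The bar runs the whole 116 mm along the dish's x, 10 mm wide (y) and 14 mm high (top at 68 mm), on a post at each end; clear below down to the contents.
- bush1: Plain steel bush, 16 mm diameter, 12 mm high, 20 g, loose in the dish. Origin: centre of one end face (its underside at the start).
- bush2: Plain steel bush, 16 mm diameter, 12 mm high, 20 g, loose in the dish. Origin: centre of one end face (its underside at the start).
- bush3: Plain steel bush, 16 mm diameter, 12 mm high, 20 g, loose in the dish. Origin: centre of one end face (its underside at the start).
- bolt1: Dark cylinder-head bolt, 30 mm long, head 16 mm, shank 10 mm diameter, 25 g, loose in the dish. Origin: on its axis at mid-length.
- bolt2: Dark cylinder-head bolt, 30 mm long, head 16 mm, shank 10 mm diameter, 25 g, loose in the dish. Origin: on its axis at mid-length.
- pulley1: Bystander: black idler pulley lying flat, 72 mm diameter, 28 mm high, with a bearing in the middle. Origin: centre of its underside.
- pulley2: Bystander: black idler pulley lying flat, 68 mm diameter, 28 mm high, with a bearing in the middle. Origin: centre of its underside.
- pulley3: Bystander: black idler pulley lying flat, 72 mm diameter, 28 mm high, with a bearing in the middle. Origin: centre of its underside.
- wrench: Bystander: steel wrench, 130 mm long, lying on the bench. Its x axis runs along it; origin about mid-length.
- screwdriver: Bystander: screwdriver with a black handle, 190 mm long, lying on the bench. Its x axis runs along it; origin about mid-length.
There are look-alikes about, which are no part of the job. What is shaped like the crate but yellow is not meant. Leave any blue look-alike of the pin alone.

How it is judged:
On the way, in this order (a step that is already met when the one before it is completed fails the run):
1. the pin is drawn clear of the staple (distance between pin_tail and staple above 0.065 m), for 0.2 s.
2. the lid lies flat on the bench, handle up, beside the crate (height (world z) of lid below 0.012 m and angle between lid's own z axis and vertical below 0.08 rad and horizontal distance between lid and crate above 0.15 m), for 0.2 s.
3. the dish is lifted more than 80 mm with all five pieces in it (height (world z) of dish above 0.08 m and x of bush1 in the frame of dish between -0.058 and 0.058 m and y of bush1 in the frame of dish between -0.042 and 0.042 m and z of bush1 in the frame of dish between -0.002 and 0.03 m and x of bush2 in the frame of dish between -0.058 and 0.058 m and y of bush2 in the frame of dish between -0.042 and 0.042 m and z of bush2 in the frame of dish between -0.002 and 0.03 m and x of bush3 in the frame of dish between -0.058 and 0.058 m and y of bush3 in the frame of dish between -0.042 and 0.042 m and z of bush3 in the frame of dish between -0.002 and 0.03 m and x of bolt1 in the frame of dish between -0.058 and 0.058 m and y of bolt1 in the frame of dish between -0.042 and 0.042 m and z of bolt1 in the frame of dish between -0.002 and 0.03 m and x of bolt2 in the frame of dish between -0.058 and 0.058 m and y of bolt2 in the frame of dish between -0.042 and 0.042 m and z of bolt2 in the frame of dish between -0.002 and 0.03 m), for 0.2 s.
At the end, for the whole second after the job is handed in: Dish flat on the crate's floor (4 mm, 0.06 rad, centre within 45 mm of its middle), all five pieces in it; lid flat, handle up, on the bench (12 mm, 0.08 rad), 150 mm or more between lid and crate centres; pin on the bench (axis under 20 mm), tail over 65 mm from the staple; all at rest (all of step 2 and height (world z) of pin below 0.02 m and linear speed of pin below 0.03 m/s and distance between pin_tail and staple above 0.065 m and linear speed of each of lid, dish below 0.02 m/s and z of dish in the frame of crate_floor below 0.004 m and angle between dish's own z axis and vertical below 0.06 rad and horizontal distance between dish and crate_floor below 0.045 m and x of bush1 in the frame of dish between -0.058 and 0.058 m and y of bush1 in the frame of dish between -0.042 and 0.042 m and z of bush1 in the frame of dish between -0.002 and 0.03 m and x of bush2 in the frame of dish between -0.058 and 0.058 m and y of bush2 in the frame of dish between -0.042 and 0.042 m and z of bush2 in the frame of dish between -0.002 and 0.03 m and x of bush3 in the frame of dish between -0.058 and 0.058 m and y of bush3 in the frame of dish between -0.042 and 0.042 m and z of bush3 in the frame of dish between -0.002 and 0.03 m and x of bolt1 in the frame of dish between -0.058 and 0.058 m and y of bolt1 in the frame of dish between -0.042 and 0.042 m and z of bolt1 in the frame of dish between -0.002 and 0.03 m and x of bolt2 in the frame of dish between -0.058 and 0.058 m and y of bolt2 in the frame of dish between -0.042 and 0.042 m and z of bolt2 in the frame of dish between -0.002 and 0.03 m); the robot touches nothing.
It fails at once if the dish is tipped more than 0.35 rad (angle between dish's own z axis and vertical above 0.35 rad).
It fails at once if a bush or bolt leaves the dish (distance between any of bush1, bush2, bush3, bolt1, bolt2 and dish above 0.095 m).
It fails at once if the dish is dropped into the crate (faster than 0.5 m/s inside it) or slammed in (over 60 N) (contact force between dish and crate above 60 N or (linear speed of dish above 0.5 m/s and z of dish in the frame of crate_floor below 0.055 m and horizontal distance between dish and crate_floor below 0.06 m)).
It fails at once if a pulley or tool is moved more than 30 mm (distance of any of pulley1, pulley2, pulley3, wrench, screwdriver from where it was at the start of the episode above 0.03 m).
It also fails if it takes over 70 s, if anything falls off the work surface, if the arm or the gripper's body presses on something with over 40 N, if the wrist force passes 120 N, or if a joint passes its speed limit or range.

## Working session

There is one attempt and no reset: what is moved stays moved. The work goes in short steps, Python scripts to look and compute and a shell command to move; the robot and the scene stay as the last step left them, time stands still between calls to the robot, and variables do not carry over. Pictures are saved under pics/ and viewed, at most 10 in all, crops included, and the job is handed in when it is done.

```bash
mkdir -p pics
python3 - <<'E'
from cell import robot
import cv2
s=robot.observe(); print(s)
for n in("scene","top"):
    cv2.imwrite(f"pics/{n}0.png",robot.read_camera(n)[:,:,::-1]); print(robot.camera_model(n))
print(robot.camera_model("wrist"))
E
```

```text
{'time': 0.0, 'qpos': array([ 1.19296918e+00,  3.42719285e-01,  1.52502779e+00,  4.18419354e-06,
        1.27536797e+00, -1.46009009e-01]), 'qvel': array([ 0.00046213, -0.00103076,  0.0001529 ,  0.00014325, -0.00132654,
       -0.00037565]), 'joint_efforts': array([-2.93070188e-04, -4.31248283e+01, -2.44217795e+01,  7.16986391e-02,
        5.60808205e-02, -1.54386389e-04]), 'tool_pos': array([0.12045341, 0.51059363, 0.23404297]), 'tool_rot': array([-3.14008704e+00, -2.25452779e-04,  2.90977313e+00]), 'contact_force': array([ 0.29181711,  0.20967286, -0.31261599]), 'torque': array([-0.01419185, -0.02169717, -0.00855182]), 'grip_force': 0.0, 'opening': 0.0917934917626507}
{'camera_matrix': array([[460.62227181,   0.        , 257.11133073],
       [  0.        , 460.62227181, 195.78473477],
       [  0.        ,   0.        ,   1.        ]]), 'position': array([1.35378635, 0.40221197, 1.17267307]), 'attitude': array([-2.41421617e+00,  7.59538210e-04,  1.99844251e+00])}
{'camera_matrix': array([[392.47410993,   0.        , 247.23725851],
       [  0.        , 392.47410993, 194.11307227],
       [  0.        ,   0.        ,   1.        ]]), 'position': array([ 0.3847693 , -0.03352268,  1.24893273]), 'attitude': array([-3.07240152,  0.00397604, -1.54150642])}
{'camera_matrix': array([[297.31863964,   0.        , 258.46629931],
       [  0.        , 297.31863964, 187.56590918],
       [  0.        ,   0.        ,   1.        ]]), 'mount': array([[-7.40264296e-04, -9.54242998e-01, -2.99031358e-01,
         8.03250173e-02],
       [ 9.99999694e-01, -7.82006484e-04,  1.99314945e-05,
        -2.69942145e-04],
       [-2.52863950e-04, -2.99031252e-01,  9.54243285e-01,
        -1.49420215e-01],
       [ 0.00000000e+00,  0.00000000e+00,  0.00000000e+00,
         1.00000000e+00]])}
```

View pics/top0.png

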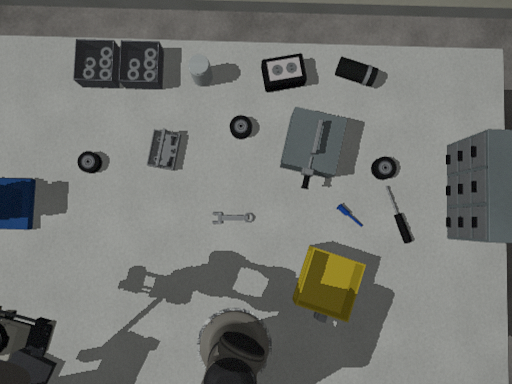

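View pics/scene0.png

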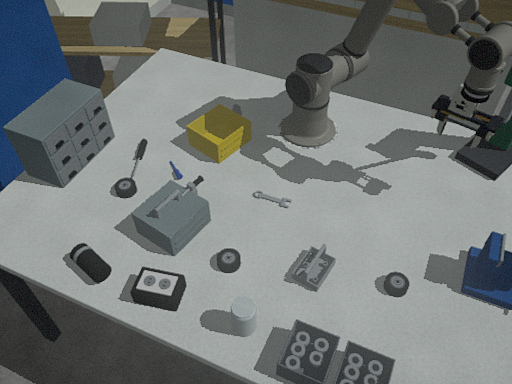

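The top view shows the crate with its lid at about (317,143), the pin grip at (306,182) and the dish at (167,149). The pulleys are at (90,162), (241,127) and (385,168). The wrench is at (234,217) and the screwdriver at (400,215). The yellow crate and the blue pin are decoys. The scene view agrees with this layout.

```bash
cat > h.py <<'E'
from cell import robot
import numpy as np, cv2
from scipy.spatial.transform import Rotation as R
def ray(name,uv,z):
    m=robot.camera_model(name);K=m["camera_matrix"]
    d=R.from_euler("xyz",m["attitude"]).apply(np.linalg.solve(K,[*uv,1.]))
    p=m["position"];return p+d*(z-p[2])/d[2]
def wray(uv,z,s):
    m=robot.camera_model("wrist");K=m["camera_matrix"];M=m["mount"]
    v=np.array([uv[0]-K[0,2],uv[1]-K[1,2]]);r=np.hypot(*v);t=r/K[0,0]
    d=np.array([*(v/r*np.sin(t)),np.cos(t)])
    W=R.from_euler("xyz",s["tool_rot"]).as_matrix()
    d=W@M[:3,:3]@d;p=W@M[:3,3]+s["tool_pos"];return p+d*(z-p[2])/d[2]
def togo(p):  # shift in tool axes to reach TCP at p
    s=robot.observe();return R.from_euler("xyz",s["tool_rot"]).inv().apply(np.array(p)-s["tool_pos"])
E
python3 - <<'E'
import cv2
i=cv2.imread("pics/top0.png")
a=cv2.resize(i[100:195,275:370],None,fx=6,fy=6,interpolation=3)
b=cv2.resize(i[122:174,142:190],None,fx=4.5,fy=4.5,interpolation=3)
o=__import__("numpy").zeros((570,790,3),"uint8");o[:,:570]=a;o[:b.shape[0],572:572+b.shape[1]]=b
cv2.imwrite("pics/crop0.png",o)
E
```

```text
(no output)
```

View pics/crop0.png

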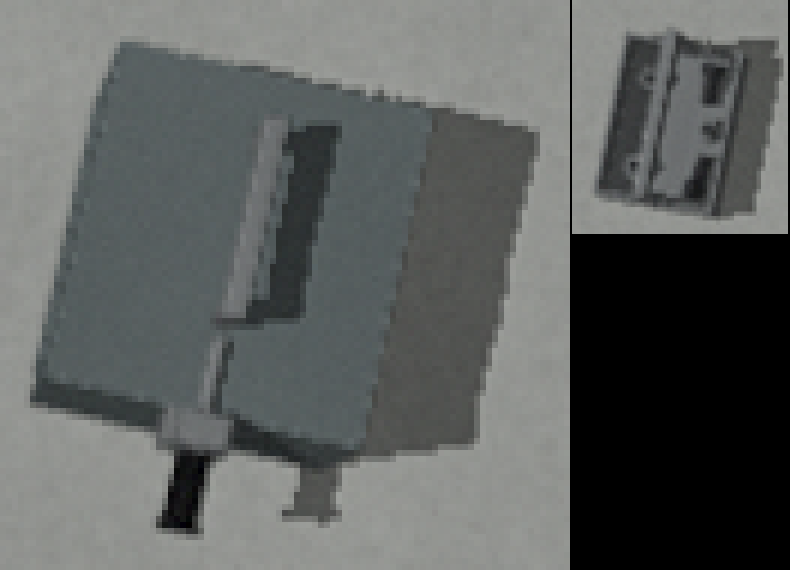

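Run:
```python
from h import *
np.set_printoptions(precision=4,suppress=True)
A=lambda x,y,z:ray("top",(274.9+x/6,99.9+y/6),z)
B=lambda x,y,z:ray("top",(141.9+(x-572)/4.5,121.9+y/4.5),z)
c=[A(*p,.096) for p in((122,42),(433,107),(362,452),(38,380))]
print("lid",np.mean(c,0),[np.linalg.norm((c[i]-c[i-1])) for i in range(4)])
f=(c[0]+c[1]-c[2]-c[3]);print("yaw",np.arctan2(f[1],f[0]))
l=(c[0]+c[3]-c[2]-c[1]);print("yaw2",np.arctan2(-l[0],l[1]))
h=[A(272,120,.136),A(232,320,.136)];d=h[0]-h[1];print("handle",np.mean(h,0),np.linalg.norm(d),np.arctan2(d[1],d[0]))
g=[A(192,455,.1),A(180,527,.1)];d=g[0]-g[1];print("grip",np.mean(g,0),np.linalg.norm(d),np.arctan2(d[1],d[0]))
h=[B(670,32,.068),B(637,206,.068)];d=h[0]-h[1];print("dishh",np.mean(h,0),np.linalg.norm(d),np.arctan2(d[1],d[0]))
h=[B(*p,.028) for p in((626,37),(745,47),(715,213),(597,193))];f=h[0]+h[1]-h[2]-h[3]
print("dish",np.mean(h,0),[np.linalg.norm((h[i]-h[i-1])) for i in range(4)],np.arctan2(f[1],f[0]))
for n,u in dict(p1=(90,162),p2=(241,127),p3=(385,168)).items(): print(n,ray("top",u,.028))
for u in((215,217),(254,217),(406,240),(388,187),(337,206),(362,224)):print(ray("top",u,.01))
for u in((302,244),(365,262),(350,322),(292,303)):print("yel",ray("top",u,.09))
print(R.from_euler("xyz",robot.observe()["tool_rot"]).as_matrix())
```

```text
lid [ 0.6295 -0.2222  0.096 ] [np.float64(0.17502497969074735), np.float64(0.15771269044448816), np.float64(0.17654702469302758), np.float64(0.16310982485635453)]
yaw -0.20256591136909882
yaw2 -0.18704857563229915
handle [ 0.6331 -0.2218  0.136 ] 0.09895723328608892 -0.1773722009888489
grip [ 0.5057 -0.1979  0.1   ] 0.03597456587511383 -0.145068265294892
dishh [0.5985 0.243  0.068 ] 0.12066646972454118 -0.14151406729256366
dish [0.6036 0.2402 0.028 ] [np.float64(0.11179489178356505), np.float64(0.08393549694145215), np.float64(0.11878078302398129), np.float64(0.08371722042996836)] -0.13607211646405606
p1 [0.5559 0.4705 0.028 ]
p2 [ 0.6809 -0.0003  0.028 ]
p3 [ 0.5636 -0.4546  0.028 ]
[0.3952 0.0734 0.01  ]
[ 0.3988 -0.0495  0.01  ]
[ 0.3408 -0.5276  0.01  ]
[ 0.5059 -0.4706  0.01  ]
[ 0.4411 -0.3103  0.01  ]
[ 0.3868 -0.3895  0.01  ]
yel [ 0.323  -0.1914  0.09  ]
yel [ 0.2762 -0.3763  0.09  ]
yel [ 0.103  -0.3345  0.09  ]
yel [ 0.152  -0.1657  0.09  ]
[[-0.9733  0.2297 -0.0005]
 [ 0.2297  0.9733 -0.0013]
 [ 0.0002 -0.0014 -1.    ]]
```

```bash
python3 -m jog '[[[1,-0.2,-0.045,-0.01,-0.04],[1,-0.2,-0.045,-0.01,-0.04],[1,-0.2,-0.045,-0.01,-0.04],[1,-0.2,-0.045,-0.01,-0.04],[1,-0.2,-0.045,-0.01,-0.04]]]'; python3 -m jog '[[[1,-0.15,-0.13,-0.01,0],[1,-0.15,-0.13,-0.01,0],[1,-0.15,-0.13,-0.01,0],[1,-0.15,-0.13,-0.01,0],[1,-0.15,-0.13,-0.01,0]]]'
python3 -c "
from h import *
print(togo((.507,-.198,.2)))"
```

```text
time: 0.52
tool_pos: [0.3065, 0.4199, 0.2446]
tool_rot: [-3.141, -0.0, 2.95]
contact_force: [0.1, 1.2, -0.3]
opening: 0.0913
grip_force: 0.0
time: 0.93
tool_pos: [0.4287, 0.2624, 0.2546]
tool_rot: [-3.141, -0.0, 2.949]
contact_force: [0.4, 0.8, -0.6]
opening: 0.092
grip_force: 0.0
[-0.16508779 -0.43686423  0.05484821]
```

```bash
python3 -m jog '[[[1,-0.075,-0.19,0.0,0],[1,-0.075,-0.19,0.0,0],[1,-0.075,-0.19,0.0,0],[1,-0.075,-0.19,0.0,0],[1,-0.075,-0.19,0.0,0]]]' >/dev/null; python3 -m jog '[[[1,-0.075,-0.19,0.0,0],[1,-0.075,-0.19,0.0,0],[1,-0.075,-0.19,0.0,0],[1,-0.075,-0.19,0.0,0],[1,-0.075,-0.19,0.0,0]]]' 
python3 -m jog '[[[1,-0.015,-0.055,0.05,0],[1,-0.015,-0.055,0.05,0],[1,-0.015,-0.055,0.05,0]]]'
python3 -c "
from h import *
print(togo((.507,-.198,.2)))
s=robot.observe();print(s['tool_pos'],s['tool_rot'])
cv2.imwrite('pics/w1.png',robot.read_camera('wrist')[:,:,::-1])"
```

```text
time: 1.77
tool_pos: [0.502, -0.1391, 0.2544]
tool_rot: [3.142, -0.0, 2.949]
contact_force: [0.6, -0.3, -0.1]
opening: 0.092
grip_force: 0.0
time: 2.02
tool_pos: [0.5043, -0.1969, 0.1997]
tool_rot: [3.141, -0.007, 2.946]
contact_force: [-1.3, 0.2, -1.0]
opening: 0.0917
grip_force: 0.0
[-0.00288598 -0.00053417 -0.00032636]
[ 0.50427115 -0.19691306  0.19969566] [ 3.14054513 -0.00743237  2.94552992]
```

View pics/w1.png

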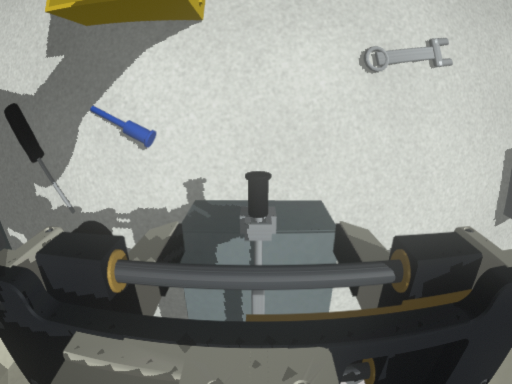

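The wrist view shows the pin grip from (258,174) to (258,215), running straight into the staple at (258,225) and aligned with the tool.

```bash
python3 -c "
from h import *
s=robot.observe();print(s['tool_pos'],s['tool_rot'])
a=wray((258,176),.1,s);b=wray((258,213),.1,s);print(a,b,np.linalg.norm(a-b));m=(a+b)/2;print(m,togo((m[0],m[1],.094)))
for u in((194,202),(325,202)):print(wray(u,.096,s))"
```

```text
[ 0.50486497 -0.19488235  0.20173529] [ 3.1397635  -0.00578729  2.94611764]
[ 0.49221073 -0.19289876  0.1       ] [ 0.52637918 -0.19970812  0.1       ] 0.03484035398974608
[ 0.50929496 -0.19630344  0.1       ] [-0.00524506 -0.00073059  0.10770559]
[ 0.50592513 -0.25620199  0.096     ]
[ 0.52975935 -0.1368506   0.096     ]
```

```bash
python3 -m jog '[[[0.2,-0.003,0,0.035,0],[0,-0.003,0,0.07,0],[0,-0.003,0,0.1,0],[0,-0.003,0,0.106,0],[0,-0.003,0,0.106,0]]]' 20; python3 -m jog '[[[-1,0,0,0,0],[-1,0,0,0,0],[-1,0,0,0,0],[-1,0,0,0,0],[-1,0,0,0,0]]]' 20
```

```text
time: 2.48
tool_pos: [0.5087, -0.1926, 0.0978]
tool_rot: [3.14, -0.004, 2.951]
contact_force: [-0.2, 0.0, 0.3]
opening: 0.0629
grip_force: 0.0
time: 2.9
tool_pos: [0.5098, -0.1942, 0.0998]
tool_rot: [-3.141, 0.002, 2.95]
contact_force: [-0.7, 0.1, 0.1]
opening: 0.0299
grip_force: 0.0
```

```bash
python3 -m jog '[[[-1,0,0,0.003,0],[-1,0,0,0.003,0],[-1,0,0,0.003,0],[-1,0,0,0.003,0],[-1,0,0,0.003,0]]]' 20
```

```text
time: 3.32
tool_pos: [0.5094, -0.1945, 0.0957]
tool_rot: [-3.141, 0.0, 2.95]
contact_force: [-0.1, -3.4, 0.3]
opening: 0.0171
grip_force: 19.7
```

```bash
python3 -m jog '[[[-1,0.02,0,0,0],[-1,0.04,0,0,0],[-1,0.06,0,0,0],[-1,0.08,0,0,0],[-1,0.095,0,0,0]]]'; python3 -m jog '[[[-1,0,0,0,0],[-1,0,0.01,0.025,0],[-1,0,0.01,0.05,0],[-1,0,0.01,0.068,0],[-1,0,0.01,0.08,0]]]';python3 -m jog '[[[-1,0,0,0,0],[-1,0,0,0.001,0]]]'
```

```text
time: 3.73
tool_pos: [0.4144, -0.1748, 0.0954]
tool_rot: [3.14, -0.002, 2.95]
contact_force: [-1.0, -0.4, -0.7]
opening: 0.0174
grip_force: 19.7
time: 4.15
tool_pos: [0.4181, -0.1655, 0.0141]
tool_rot: [3.141, -0.001, 2.95]
contact_force: [-0.3, -0.6, -0.9]
opening: 0.0172
grip_force: 19.7
time: 4.32
tool_pos: [0.4184, -0.166, 0.0144]
tool_rot: [3.141, -0.001, 2.95]
contact_force: [-0.6, 1.2, 0.2]
opening: 0.0176
grip_force: 19.7
```

```bash
python3 -m jog '[[[-1,0,0,0.003,0],[-0.2,0,0,0.003,0],[-0.2,0,0,0.003,0],[-0.2,0,0,0.003,0],[-0.2,0,0,0.003,0]]]'; python3 -m jog '[[[-0.2,0,0,-0.04,0],[-0.2,0,0,-0.08,0],[0,0,0,-0.12,0],[0,0,0,-0.16,0],[0,0,0,-0.19,0]]]'
python3 -c "
from h import *
s=robot.observe()
cv2.imwrite('pics/w2.png',robot.read_camera('wrist')[:,:,::-1])
print(s['tool_pos'],togo((.632,-.222,.2)))"
```

```text
time: 4.73
tool_pos: [0.4184, -0.1663, 0.0122]
tool_rot: [-3.141, 0.001, 2.95]
contact_force: [0.3, -0.7, 0.2]
opening: 0.0356
grip_force: 0.0
time: 5.15
tool_pos: [0.4184, -0.1663, 0.2053]
tool_rot: [-3.14, 0.004, 2.95]
contact_force: [2.4, -0.2, 0.3]
opening: 0.0454
grip_force: 0.0
[ 0.41840032 -0.16629305  0.20533626] [-0.21765505 -0.01310149  0.01265458]
```

View pics/w2.png

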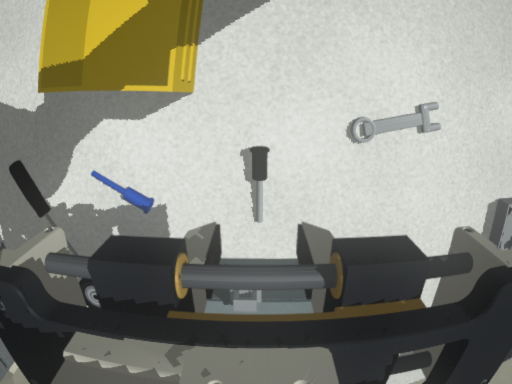

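The pin lies on the bench, with its grip at (260,163) and its tail at (260,220). It is clear of the crate, so the lid is next.

```bash
python3 -m jog '[[[0.2,-0.04,0,0,0],[0.2,-0.08,-0.006,0,0],[0.2,-0.12,-0.01,0,0],[0.2,-0.16,-0.013,0,0],[0.2,-0.2,-0.013,0,0]]]'; python3 -m jog '[[[0.2,-0.017,0,0,0],[0.2,-0.017,0,0.03,0],[0.2,-0.017,0,0.06,0],[0.2,-0.017,0,0.084,0],[0.2,-0.017,0,0.084,0]]]';python3 -m jog '[[[-1,0,0,0,0],[-1,0,0,0,0],[-1,0,0,0,0],[-1,0,0,0,0],[-1,0,0,0,0]]]' 30;python3 -m jog '[[[-1,0,0,0,0],[-1,0,0,0,0],[-1,0,0,0,0],[-1,0,0,0,0],[-1,0,0,0,0]]]' 30
```

```text
time: 5.62
tool_pos: [0.6133, -0.2177, 0.2016]
tool_rot: [-3.141, 0.0, 2.949]
contact_force: [0.6, -0.5, 0.2]
opening: 0.0548
grip_force: 0.0
time: 6.03
tool_pos: [0.6255, -0.2188, 0.1114]
tool_rot: [3.139, -0.011, 2.95]
contact_force: [-1.5, 0.3, -1.1]
opening: 0.0552
grip_force: 0.0
time: 6.45
tool_pos: [0.6292, -0.2205, 0.1194]
tool_rot: [-3.141, 0.003, 2.95]
contact_force: [-0.3, -1.0, 0.3]
opening: 0.0266
grip_force: 0.0
time: 6.87
tool_pos: [0.6287, -0.2208, 0.1185]
tool_rot: [-3.141, 0.001, 2.95]
contact_force: [-1.7, -2.7, 5.0]
opening: 0.0115
grip_force: 30.0
```

```bash
python3 -m jog '[[[-1,0,0,-0.01,0],[-1,0,0,-0.03,0],[-1,0,0,-0.05,0],[-1,0,0,-0.065,0],[-1,0,0,-0.065,0]]]' 35; python3 -m jog '[[[-1,0.01,0.02,0,0],[-1,0.03,0.05,0,0],[-1,0.05,0.08,0,0],[-1,0.07,0.11,0,0],[-1,0.09,0.14,0,0]]]';python3 -m jog '[[[-1,0.02,0.03,0,0],[-1,0.04,0.06,0,0],[-1,0.053,0.078,0,0],[-1,0.053,0.078,0.01,0],[-1,0.053,0.078,0.03,0]]]';python3 -m jog '[[[-1,0,0,0.03,0],[-1,0,0,0.06,0],[-1,0,0,0.08,0],[-1,0,0,0.09,0],[-1,0,0,0.095,0]]]';python3 -m jog '[[[-1,0,0,0.01,0],[-1,0,0,0.018,0],[-1,0,0,0.02,0],[-1,0,0,0.02,0]]]'
```

```text
time: 7.28
tool_pos: [0.6298, -0.2202, 0.186]
tool_rot: [-3.141, 0.005, 2.95]
contact_force: [0.8, -0.3, -1.8]
opening: 0.0115
grip_force: 35.0
time: 7.7
tool_pos: [0.565, -0.0638, 0.1811]
tool_rot: [3.141, -0.003, 2.949]
contact_force: [0.4, -0.6, -3.7]
opening: 0.0118
grip_force: 35.0
time: 8.12
tool_pos: [0.5301, 0.0226, 0.1535]
tool_rot: [3.141, 0.003, 2.953]
contact_force: [0.8, -1.3, -3.4]
opening: 0.0116
grip_force: 35.0
time: 8.53
tool_pos: [0.5284, 0.021, 0.0553]
tool_rot: [-3.141, -0.005, 2.949]
contact_force: [-0.8, -0.1, -2.2]
opening: 0.0116
grip_force: 35.0
time: 8.87
tool_pos: [0.5297, 0.021, 0.0376]
tool_rot: [3.142, -0.0, 2.95]
contact_force: [-0.2, -0.3, -3.0]
opening: 0.0117
grip_force: 35.0
```

```bash
python3 -m jog '[[[-1,0,0,0.002,0],[-1,0,0,0.003,0],[-1,0,0,0.004,0],[-1,0,0,0.004,0]]]'
```

```text
time: 9.2
tool_pos: [0.5299, 0.0211, 0.0339]
tool_rot: [3.141, 0.0, 2.95]
contact_force: [-0.0, -0.3, -3.1]
opening: 0.0117
grip_force: 35.0
```

```bash
python3 -m jog '[[[-1,0,0,0.001,0],[-1,0,0,0.002,0],[-1,0,0,0.003,0],[-1,0,0,0.003,0]]]' ; python3 -m jog '[[[0,0,0,0,0],[0,0,0,0,0],[0,0,0,0,0],[0,0,0,0,0]]]' ; python3 -m jog '[[[0,0,0,-0.02,0],[0,0,0,-0.05,0],[0,0,0,-0.09,0],[0,0,0,-0.13,0],[0,0,0,-0.16,0]]]' 
python3 -c "
from h import *
print(togo((.597,.242,.19)))"
```

```text
time: 9.53
tool_pos: [0.53, 0.0211, 0.0334]
tool_rot: [3.142, 0.002, 2.95]
contact_force: [-9.0, -0.0, 19.9]
opening: 0.0116
grip_force: 35.0
time: 9.87
tool_pos: [0.5299, 0.021, 0.0308]
tool_rot: [3.141, 0.0, 2.95]
contact_force: [-0.4, 0.0, 0.2]
opening: 0.0334
grip_force: 0.0
time: 10.28
tool_pos: [0.5303, 0.021, 0.1937]
tool_rot: [3.141, 0.003, 2.95]
contact_force: [1.3, -1.0, 0.1]
opening: 0.0458
grip_force: 0.0
[-0.02334799  0.22964092  0.00385769]
```

```bash
python3 -m jog '[[[0.2,-0.005,0.04,0,0],[0.2,-0.01,0.08,0,0],[0.2,-0.015,0.12,0,-0.02],[0.2,-0.02,0.16,0,-0.05],[0.2,-0.02,0.2,0,-0.05]]]'; python3 -m jog '[[[0.2,-0.003,0.03,0,0],[0.2,-0.003,0.03,0,0],[0.2,-0.003,0.03,0,0]]]'
python3 -c "
from h import *
s=robot.observe()
cv2.imwrite('pics/w3.png',robot.read_camera('wrist')[:,:,::-1])
print(s['tool_pos'],s['tool_rot'])"
```

```text
time: 10.7
tool_pos: [0.5883, 0.2152, 0.1905]
tool_rot: [3.141, 0.0, 3.001]
contact_force: [1.5, -0.4, 0.1]
opening: 0.0549
grip_force: 0.0
time: 10.95
tool_pos: [0.5944, 0.2443, 0.1897]
tool_rot: [-3.141, -0.001, 3.003]
contact_force: [-0.2, -0.5, 0.7]
opening: 0.0549
grip_force: 0.0
[0.59435763 0.24427479 0.1897224 ] [-3.14097397e+00 -9.85206475e-04  3.00272888e+00]
```

View pics/w3.png

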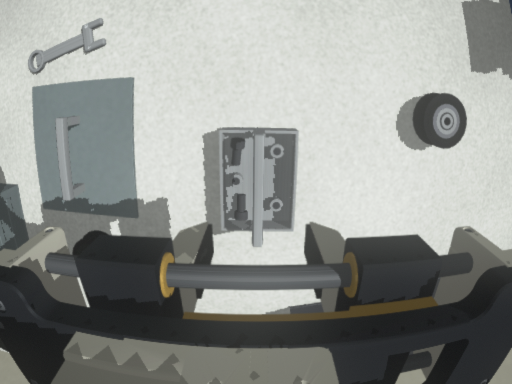

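The dish lies straight under the tool, with its handle bar from (259,134) to (258,246). Two bolts are to the left of the bar, with the bushes inside the dish. The lid lies flat at (85,150) with its handle up.

```bash
python3 -c "
from h import *
s=robot.observe()
a=wray((259,135),.068,s);b=wray((258,246),.068,s);d=b-a;print(a,b,np.linalg.norm(d),np.arctan2(d[1],d[0]));m=(a+b)/2;print(m,togo((m[0],m[1],.05)))
c=[wray(u,.028,s) for u in((220,129),(297,129),(294,231),(221,231))];print(np.mean(c,0),c)"
```

```text
[0.54895337 0.24937336 0.068     ] [0.66134785 0.23240284 0.068     ] 0.11366844938007906 -0.14985869739229377
[0.60515061 0.2408881  0.068     ] [-0.01112737 -0.00032987  0.13993459]
[0.60535554 0.24026889 0.028     ] [array([0.5415426 , 0.20902039, 0.028     ]), array([0.55294822, 0.28923758, 0.028     ]), array([0.6694254 , 0.27350151, 0.028     ]), array([0.65750594, 0.18931607, 0.028     ])]
```

```bash
python3 -m jog '[[[0.2,-0.01,0,0.035,0.008],[0.1,-0.01,0,0.07,0.008],[0,-0.01,0,0.105,0.008],[0,-0.01,0,0.13,0.008],[0,-0.01,0,0.138,0.008]]]';python3 -m jog '[[[-1,0,0,0,0],[-1,0,0,0,0],[-1,0,0,0,0],[-1,0,0,0,0],[-1,0,0,0,0]]]' 45;python3 -m jog '[[[-1,0,0,0,0],[-1,0,0,0,0],[-1,0,0,0,0],[-1,0,0,0,0]]]'; python3 -m jog '[[[-1,0,0,-0.003,0],[-1,0,0,-0.008,0],[-1,0,0,-0.015,0],[-1,0,0,-0.02,0],[-1,0,0,-0.02,0]]]'
```

```text
time: 11.42
tool_pos: [0.602, 0.2387, 0.0482]
tool_rot: [-3.138, -0.007, 2.99]
contact_force: [-1.0, -0.8, -0.2]
opening: 0.046
grip_force: 0.0
time: 11.83
tool_pos: [0.6055, 0.2416, 0.0546]
tool_rot: [3.14, 0.003, 2.992]
contact_force: [0.7, -0.7, -0.5]
opening: 0.0169
grip_force: 0.0
time: 12.17
tool_pos: [0.6051, 0.2418, 0.0539]
tool_rot: [3.141, 0.002, 2.992]
contact_force: [-1.2, 0.6, 6.0]
opening: 0.0094
grip_force: 45.0
time: 12.58
tool_pos: [0.6053, 0.2416, 0.074]
tool_rot: [3.141, 0.002, 2.992]
contact_force: [0.6, 0.8, -4.5]
opening: 0.0095
grip_force: 45.0
```

```bash
python3 -m jog '[[[-1,0,0,-0.012,0],[-1,0,0,-0.035,0],[-1,0,0,-0.065,0],[-1,0,0,-0.09,0],[-1,0,0,-0.105,0]]]'; python3 -m jog '[[[-1,0,0,0,0],[-1,-0.001,-0.006,0,0],[-1,-0.003,-0.018,0,0],[-1,-0.008,-0.038,0,0],[-1,-0.013,-0.063,0,0]]]';python3 -m jog '[[[-1,-0.005,-0.025,0,0],[-1,-0.01,-0.05,0,0],[-1,-0.015,-0.075,0,0],[-1,-0.02,-0.1,0,0],[-1,-0.026,-0.125,0,0]]]';python3 -m jog '[[[-1,-0.005,-0.025,0,0.01],[-1,-0.01,-0.05,0,0.02],[-1,-0.015,-0.075,0,0.03],[-1,-0.02,-0.1,0,0.04],[-1,-0.026,-0.125,0,0.04]]]'
python3 -c "
from h import *
print(togo((.631,-.222,.179)))"
```

```text
time: 13.0
tool_pos: [0.6056, 0.2417, 0.1818]
tool_rot: [3.14, 0.004, 2.992]
contact_force: [0.2, -0.2, -4.4]
opening: 0.0096
grip_force: 45.0
time: 13.42
tool_pos: [0.6069, 0.1764, 0.1755]
tool_rot: [-3.14, -0.004, 2.993]
contact_force: [1.5, -0.1, -5.1]
opening: 0.0099
grip_force: 45.0
time: 13.83
tool_pos: [0.6136, 0.0473, 0.1756]
tool_rot: [-3.141, -0.004, 2.991]
contact_force: [-0.0, -0.2, -4.6]
opening: 0.0096
grip_force: 45.0
time: 14.25
tool_pos: [0.6205, -0.08, 0.1756]
tool_rot: [-3.141, -0.004, 2.951]
contact_force: [0.6, -0.1, -4.3]
opening: 0.0094
grip_force: 45.0
[-0.03729341 -0.13745547 -0.00356211]
```

```bash
python3 -m jog '[[[-1,-0.006,-0.025,0,0],[-1,-0.013,-0.05,0,0],[-1,-0.02,-0.075,0,0],[-1,-0.026,-0.1,0,0],[-1,-0.031,-0.12,0,0]]]';python3 -m jog '[[[-1,-0.004,-0.011,0,0],[-1,-0.005,-0.016,0,0],[-1,-0.005,-0.016,0,0],[-1,-0.005,-0.016,0,0]]]'
python3 -c "
from h import *
print(togo((.631,-.222,.0585)))
i=robot.read_camera('wrist')[:,:,::-1];j=robot.read_camera('top')[:,:,::-1][90:200,250:380]
cv2.imwrite('pics/w4.png',np.hstack([cv2.resize(i[80:290,130:390],(520,420)),cv2.resize(j,(279,236)).repeat(1,0) if 0 else np.vstack([cv2.resize(j,(279,236)),np.zeros((184,279,3),'uint8')])]))"
```

```text
time: 14.67
tool_pos: [0.6282, -0.2043, 0.1753]
tool_rot: [3.141, -0.004, 2.95]
contact_force: [0.0, -0.8, -4.4]
opening: 0.0095
grip_force: 45.0
time: 15.0
tool_pos: [0.6314, -0.2173, 0.1769]
tool_rot: [3.14, -0.002, 2.952]
contact_force: [0.5, -0.5, -4.5]
opening: 0.0094
grip_force: 45.0
[-0.00064316 -0.00482266  0.11843156]
```

View pics/w4.png

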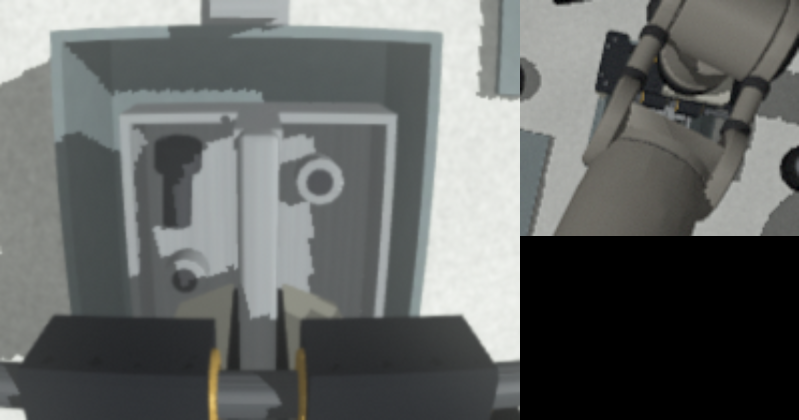

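The dish is level and over the open crate. Its rim runs from 124 to 394 between crate walls at 57 and 437, so it is about 5 mm too far towards +y. The bolt and bushes I can see are inside the dish.

```bash
python3 -m jog '[[[-1,0,-0.003,0.008,0],[-1,0,-0.005,0.025,0],[-1,0,-0.005,0.045,0],[-1,0,-0.005,0.065,0],[-1,0,-0.005,0.08,0]]]';python3 -m jog '[[[-1,0,0,0.012,0],[-1,0,0,0.02,0],[-1,0,0,0.025,0],[-1,0,0,0.028,0],[-1,0,0,0.028,0]]]';python3 -m jog '[[[-1,0,0,0.001,0],[-1,0,0,0.003,0],[-1,0,0,0.004,0],[-1,0,0,0.005,0],[-1,0,0,0.005,0]]]'
```

```text
time: 15.52
tool_pos: [0.6302, -0.2219, 0.0955]
tool_rot: [3.141, -0.002, 2.953]
contact_force: [-0.8, 0.9, -4.6]
opening: 0.0097
grip_force: 45.0
time: 15.93
tool_pos: [0.6311, -0.2229, 0.0696]
tool_rot: [3.142, 0.0, 2.952]
contact_force: [-0.1, 0.5, -4.7]
opening: 0.0093
grip_force: 45.0
time: 16.35
tool_pos: [0.6309, -0.223, 0.0647]
tool_rot: [3.141, 0.0, 2.952]
contact_force: [0.8, -0.0, -4.5]
opening: 0.0096
grip_force: 45.0
```

```bash
python3 -m jog '[[[-1,0,0,0.001,0],[-1,0,0,0.002,0],[-1,0,0,0.003,0],[-1,0,0,0.004,0],[-1,0,0,0.004,0]]]';python3 -m jog '[[[-1,0,0,0.0005,0],[-1,0,0,0.001,0],[-1,0,0,0.001,0]]]'
```

```text
time: 16.77
tool_pos: [0.6308, -0.2229, 0.0604]
tool_rot: [3.141, -0.0, 2.952]
contact_force: [-0.0, -0.3, -5.0]
opening: 0.0096
grip_force: 45.0
time: 17.02
tool_pos: [0.6309, -0.223, 0.0596]
tool_rot: [3.141, -0.0, 2.952]
contact_force: [0.3, -0.9, -6.0]
opening: 0.0096
grip_force: 45.0
```

```bash
python3 -m jog '[[[-1,0,0,0.0005,0],[-1,0,0,0.001,0],[-1,0,0,0.001,0]]]'
```

```text
time: 17.27
tool_pos: [0.631, -0.223, 0.0589]
tool_rot: [3.142, 0.0, 2.952]
contact_force: [-0.5, 0.5, -3.1]
opening: 0.0094
grip_force: 45.0
```

Contact is just starting. One more small step, then release with the fingers only partly open.

```bash
python3 -m jog '[[[-1,0,0,0.0005,0],[-1,0,0,0.0005,0]]]';python3 -m jog '[[[-0.4,0,0,0,0],[-0.4,0,0,0,0],[-0.4,0,0,0,0],[-0.4,0,0,0,0]]]'; python3 -m jog '[[[-0.4,0,0,-0.02,0],[-0.4,0,0,-0.05,0],[-0.4,0,0,-0.08,0],[-0.4,0,0,-0.11,0],[-0.4,0,0,-0.15,0]]]';python3 -m jog '[[[-0.4,0.15,0,-0.03,0],[-0.4,0.15,0,-0.03,0],[-0.4,0.15,0,-0.03,0],[-0.4,0.15,0,-0.03,0],[-0.4,0.15,0,-0.03,0]]]'
python3 -c "
from h import *
i=robot.read_camera('wrist')[:,:,::-1];j=robot.read_camera('scene')[:,:,::-1][120:300,80:340]
cv2.imwrite('pics/w5.png',np.hstack([cv2.resize(i,(400,300)),cv2.resize(j,(400,300))]))"
```

```text
time: 17.43
tool_pos: [0.631, -0.223, 0.0589]
tool_rot: [-3.142, 0.0, 2.952]
contact_force: [-1.9, 0.9, 1.9]
opening: 0.0096
grip_force: 45.0
time: 17.77
tool_pos: [0.6312, -0.2232, 0.0584]
tool_rot: [-3.141, 0.001, 2.952]
contact_force: [-0.6, 0.1, -1.0]
opening: 0.0265
grip_force: 0.0
time: 18.18
tool_pos: [0.63, -0.2226, 0.2077]
tool_rot: [3.141, -0.003, 2.952]
contact_force: [1.7, 0.4, -0.3]
opening: 0.0279
grip_force: 0.0
time: 18.6
tool_pos: [0.4798, -0.1937, 0.24]
tool_rot: [-3.141, -0.0, 2.951]
contact_force: [1.1, 0.1, 0.8]
opening: 0.0272
grip_force: 0.0
```

View pics/w5.png

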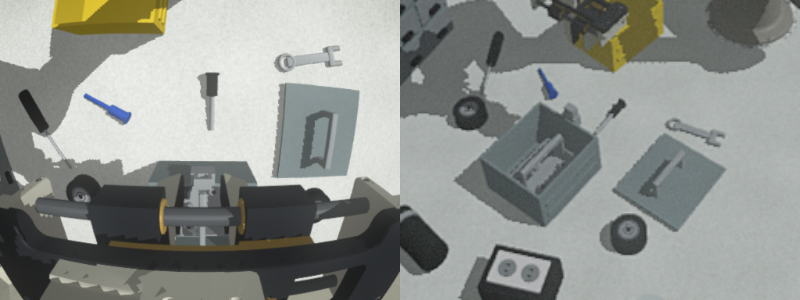

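The dish stands level inside the crate at (545,155) in the right half. The lid lies flat at (670,180) and the pin is on the bench at (210,100) in the left half. The pulleys and tools are where they were.

```bash
python3 -c "
from cell import robot
print(robot.hand_in())"
```

```text
the job is handed in; nothing more can be done
None
```

The job is handed in, with no verdict returned: in the last pictures the dish stands level on the crate floor, the lid is flat and handle up beside the crate, the pin is on the bench, and the pulleys and tools look unmoved. I saw no hardware spill, though not all five pieces were visible in the last close view.

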